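Short spin on the bench centrifuge

TASK

The blood tubes are already in the small centrifuge: push its lid down with the fingertips until it is fully shut, then press the raised far half of the mains rocker at the left of the sloping front panel so that it tips over to on, and then press the long bar-shaped short-spin key at the right of the panel. The rotor only runs while that key is down, so finish with the fingertips still holding it down. Nothing is to be gripped or lifted, the round and the square key must not be pressed, and everything else on the bench and on the machine stays where it is.

Things in the scene. Friction and masses are not known exactly. Their poses are not given: they have to be found in the camera images.
- centrifuge: white bench centrifuge, 370 deep (x) x 310 wide (y) x 205 high, fixed. Origin at the centre of its underside, z up, +x from its front to its back, +y to its left. Round black chamber, 176 diameter, under the lid. The front 110 (x -185 to -75) is a control panel sloping at 0.22 rad, 150 high at the front, 175 at its far edge, where the housing steps up to 205.
- lid_hinge (a point): point on the lid's hinge axis at its middle; in the centrifuge's frame (158, 0, 213) mm. The axis runs along the machine's y. This frame turns with the lid: its -x points along the lid from the hinge to the front edge, z out of the lid's upper face.
- lid_front (a point): centre of the upper face of the lid's front bar, the place to push; 178 from the hinge axis along the lid and 6 above the lid's mid plane. The lid is a flat grey frame 200 x 220 x 12 thick round a clear pane 114 x 142, with a lip 80 wide that reaches 214 from the hinge. The front bar is 46 deep and 220 wide. Frame as for lid_hinge.
- lid (a joint): opening angle of the lid, rad: 0 shut, starts raised at 0.3 to 0.7. A stiff friction hinge: it stays where it is left and needs about 1 to 5 N at the front bar to move down. It stops at 0.
- rocker_far_half (a point): on the upper face of the far (upslope) half of the black mains rocker, 13 from its pivot. The rocker is 40 long up the slope, 26 wide, in a grey rim 3 high, 112 left of the machine's middle. Off: the far half rises at 0.30 rad to 11 above the panel, the near half lies level 5 above it; on: the other way round, this point 4 lower. Frame, while off: x up the slope, y left, z out of the panel.
- mains_rocker (a joint): angle of the rocker, rad: 0 off (near half down), 0.30 on (far half down). Stiff, with no spring: it stays where it is left, and takes 3 to 5 N near its outer end to move. Starts at 0.
- short_spin_key_top (a point): centre of the top face of the long bar key, 20 up the slope x 46 across, standing 9 proud of the panel; 78 right of the machine's middle. x up the slope, y to the machine's left, z out of the panel (against the press).
- short_spin_key (a joint): travel of the bar key, m: 0 up, 0.005 fully down; springs back when let go; 1.2 N to start it, about 4.2 N fully down.
- start_key_top (a point): centre of the top face of the round key, 22 diameter, 9 proud; 48 left of the machine's middle, in the same row. Not to be pressed.
- start_key (a joint): travel of the round key, m: 0 up, 0.005 down; same spring.
- stop_key_top (a point): centre of the top face of the square key, 22 x 22, 9 proud; 2 right of the machine's middle, in the same row. Not to be pressed.
- stop_key (a joint): travel of the square key, m: 0 up, 0.005 down; same spring.
- stopper: small orange tube stopper, 19 diameter x 20 high, standing loose on the flat top of the centrifuge to the right of the lid. Origin at the centre of its underside.
- marker: marker pen, 130 x 14 x 14, lying loose on the top of the centrifuge to the left of the lid. Origin under its middle, x along it.
- tube_rack: white tube rack 210 x 75 x 69 high with stoppered tubes that reach to 108, loose on the bench beside the centrifuge, on either side. Origin at the centre of its underside, x along its length.
- specimen_jar: capped clear jar, 56 diameter x 68 high, loose on the bench at the near end of the rack. Origin at the centre of its underside.
- beaker: glass beaker, 68 diameter x 90 high, loose on the bench at the far end of the rack. Origin at the centre of its underside.

How it is judged:
By the outcome, as a careful person would: the job done as asked, in the order asked, and still so for the second after the job is handed in, while the arm keeps its last pose, push and grip.
It also fails if it takes over 48 s, if anything falls off the work surface, if the arm or the gripper's body presses on something with over 40 N, if the wrist force passes 120 N, or if a joint passes its speed limit or range.

ROBOT

A 6-joint arm with a two-finger parallel gripper is mounted at the origin on the work surface. World frame = base frame: x ahead of the robot, y to its left, z up, the work surface at z = 0. Lengths are in m, angles in rad, forces in N, time in s.
With the tool pointing down it reaches from about 0.35 to 0.775 m from the base axis. Payload 5.5 kg.
Tool frame: the origin (TCP) lies where the fingers leave the gripper's body, on its centre line; the fingertips stand 73 mm ahead of it and the grasp point (between the pads) lies 54 mm ahead of it; z points along the fingers, y is the direction in which the jaws open and shut (so a half turn about z gives the same grasp; the last joint's range is limited). The gripper opens to 85 mm and grips with 20 to 120 N. Pads are 22 mm wide; open, the fingers measure 114 mm over their backs; the gripper's body (76 mm by 85 mm) begins 54 mm behind the grasp point. The pads swing forward as they close: fully open they stand 13 mm farther back than shut.
Start: joints at [-1.427, 0.313, 0.046, 1.304, 0, 1.431], TCP at [0.161, -0.552, 0.304] pointing down, gripper open.
Joint ranges: [-2.76, 2.76], [-0.86, 1.69], [-1.03, 1.26], [-2.2, 2.34], [-1.47, 1.5], [-3.14, 3.14]. Speed limits (rad/s): [2.57, 2.57, 3.14, 3.14, 3.14, 3.14].

INTERFACE

Orientations are given as a unit quaternion [w, x, y, z].
In Python, from workcell import env, read_camera, job, cut_out gives the robot as it stands.
- The arm moves only by the tool servo_tool, never from a script. Its argument "deltas" is a list of rows, each an object of numbers: "dx", "dy", "dz": the shift along the world's x, y, z in mm; "rx", "ry", "rz": the turn, a rotation vector about the world's x, y, z in rad; "fingers": the closure, from -1 (fully open) to 1 (shut). A call has 1 to 8 rows; each row shifts and turns the commanded pose from where the row before left it; what a row does not reach is not made up. A row lasts 1/10 s, in which the tool goes at most 50 mm and 8.59 degrees, less where a joint would pass 70% of its speed; a pose out of reach is approached as far as the arm can. A call is refused whole if a number of a shift passes 50 or a number of a turn 0.15, either way. A call with a gripper value outside its range is refused whole. The fingers move at their own pace and stop on an object; "newtons" is the grip in N (left out, the last holds). Time passes only in rows, so rows that do not move let the fingers close. It gives the time, the measured TCP pose, the force and the opening at its end, in the units of the state.
- env.get_state(): the state, without advancing time (a new reading comes with each control period).
- read_camera(name): name is "scene" or "side" or "wrist"; returns a dict with "img" (400x640x3 uint8, red, green, blue), "intrinsics" (3x3 intrinsics, pixels), "extrinsics" (4x4, takes a point from camera to world coordinates); the wrist camera has in their place "hand_eye" (4x4, takes a point from camera to tool coordinates, whose origin is the TCP and whose axes are the flange's). Camera axes: x right, y down, z forward; pixel columns grow to the right and rows downward; lengths in m; the calibration is good to about 2 mm. A picture is of the moment at which its call begins: read the wrist's pose just before it. There is no depth.
- job.hand_in(): hands the job in, once; it reports no verdict.
Trained networks look in the newest picture that a camera, given by its name, has taken for a name from the list of things; names that differ only in an ending like _2 or _b are one class to them, and where a whole thing is asked for, a point or a joint stands for the part that bears it (a point fixed in the world has none). Each returns a list of dicts, best first, with "confidence" (0 to 1); they miss things now and then, are a little off and sometimes report something else, mostly with a low value. They report only what shows in the picture. A call takes as long as a camera call.
- cut_out(target, camera): "region" (400x640 bool, what is visible of it) and "extent" ([left, top, right, bottom] in pixels, round what is visible of it).
The state is a dict: "clock": time; "joint_pos": joint angles; "qvel": joint speeds; "tau": joint torques, N m; "tcp_pos": TCP position; "orientation": TCP orientation; "wrist_force": force on the tool from outside, world axes, zero at the start; "ft_torque": the same for the moment, N m; "finger_gap": finger opening in m.
Only numpy, scipy, OpenCV 4.12 (cv2) and the standard library are available. Lean on these libraries where they do the work, as an engineer would, in place of code of your own. Each camera call takes 0.05 s, during which the arm holds its last target. There are 200 camera calls.

## Working session

There is one attempt and no reset: what is moved stays moved. The work goes in short steps, Python scripts to look and compute and a tool call to move; the robot and the scene stay as the last step left them, time stands still between calls to the robot, and variables do not carry over. Pictures are saved under pics/ and viewed, about 8 in all and at most 12, crops included, and the job is handed in when it is done.

Besides the shell and the picture viewer there is one more tool, called after ">>>" as name(argument=value, ...) on one line, values as JSON. servo_tool: Moves the arm, as the interface text tells. Its arguments: {"type":"object","properties":{"deltas":{"type":"array"},"newtons":{"type":"number"}},"required":["deltas"]}

```bash
mkdir -p pics; ls; python3 - <<'E'
from workcell import env, read_camera, job, cut_out
import cv2, numpy as np
np.set_printoptions(precision=4,suppress=True)
s=env.get_state(); print(s)
ims=[]
for n in ["scene","side"]:
    c=read_camera(n); cv2.imwrite(f"pics/{n}0.png",c["img"][:,:,::-1]); print(n,c["intrinsics"],c["extrinsics"])
    np.savez(f"{n}.npz",K=c["intrinsics"],T=c["extrinsics"],img=c["img"])
    for t in ["centrifuge","lid","rocker_far_half","short_spin_key_top","start_key_top","stop_key_top","stopper","marker","tube_rack","specimen_jar","beaker"]:
        for r in cut_out(t,n)[:2]:
            m=r["region"]; ys,xs=np.nonzero(m); print(n,t,round(r["confidence"],2),r["extent"],xs.mean().round(1),ys.mean().round(1))
E
```

```text
pics
{'clock': 0.0, 'joint_pos': array([-1.4266,  0.314 ,  0.045 ,  1.3036, -0.    ,  1.4312]), 'qvel': array([-0.0004, -0.0016, -0.0021,  0.0015, -0.    , -0.0001]), 'tau': array([  0.0013, -48.0624,  29.8535,   0.0193,  -0.0003,   0.    ]), 'tcp_pos': array([ 0.1609, -0.5516,  0.303 ]), 'orientation': array([-0.0009,  0.9899,  0.1414, -0.    ]), 'wrist_force': array([ 0.3892, -0.3464,  0.1665]), 'ft_torque': array([-0.0532,  0.028 , -0.0293]), 'finger_gap': 0.08523191555197335}
scene [[390.2834   0.     322.2211]
 [  0.     390.2834 202.9406]
 [  0.       0.       1.    ]] [[-0.3492  0.7971 -0.4927  0.9989]
 [ 0.937   0.2987 -0.1809  0.1093]
 [ 0.003  -0.5248 -0.8512  0.789 ]
 [ 0.      0.      0.      1.    ]]
scene centrifuge 0.93 [135.8, 90.0, 361.4, 297.8] 251.8 187.7
scene centrifuge 0.62 [354.2, 296.7, 391.9, 342.6] 373.0 318.2
scene lid 0.89 [161.9, 90.1, 312.2, 238.5] 239.3 160.8
scene start_key_top 0.63 [305.0, 115.5, 314.2, 120.1] 310.7 117.3
scene stopper 0.61 [164.2, 163.8, 171.5, 169.6] 167.6 165.1
scene marker 0.92 [285.7, 168.1, 325.8, 231.5] 308.1 200.6
scene tube_r
[... 460 characters left out ...]
    1.    ]]
side lid 0.85 [304.5, 166.7, 440.4, 283.8] 364.4 225.9
side rocker_far_half 0.77 [242.3, 216.4, 264.6, 230.9] 251.6 221.8
side short_spin_key_top 0.72 [237.0, 291.4, 247.8, 319.8] 243.0 305.7
side start_key_top 0.43 [236.6, 244.1, 250.3, 253.9] 244.4 247.2
side stop_key_top 0.53 [240.9, 265.2, 253.6, 275.3] 244.0 268.8
side stop_key_top 0.49 [240.6, 241.5, 252.4, 253.1] 244.5 247.3
side stopper 0.62 [393.9, 290.6, 406.7, 305.7] 400.4 296.3
side tube_rack 0.59 [276.1, 166.2, 355.7, 199.4] 295.8 181.7
side tube_rack 0.19 [240.4, 265.9, 250.8, 277.0] 244.1 268.8
side specimen_jar 0.73 [240.8, 183.5, 264.6, 211.9] 251.4 197.4
side beaker 0.65 [378.5, 164.9, 404.4, 179.7] 389.0 173.1
```

```bash
python3 - <<'E'
import cv2
a=cv2.imread("pics/scene0.png")[60:360,110:470]; b=cv2.imread("pics/side0.png")[130:390,190:550]
cv2.imwrite("pics/sc1.png",cv2.resize(a,None,fx=2,fy=2,interpolation=3)); cv2.imwrite("pics/sd1.png",cv2.resize(b,None,fx=2.2,fy=2.2,interpolation=3))
E
```

```text
(no output)
```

View pics/sc1.png

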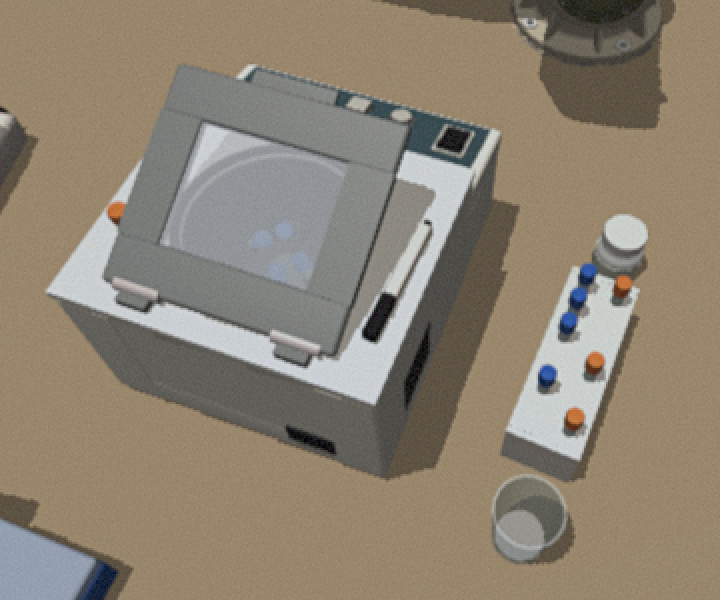

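View pics/sd1.png

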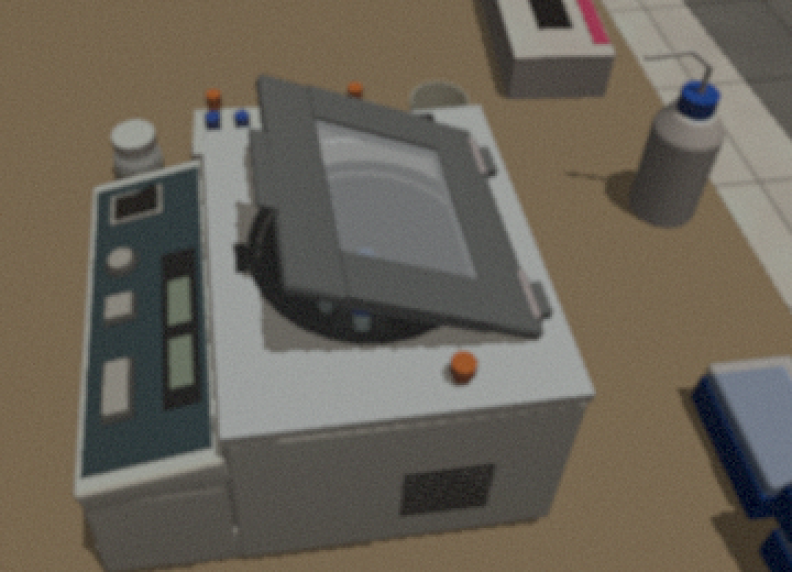

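```bash
cat >h.py <<'E'
import numpy as np
from scipy.optimize import least_squares
np.set_printoptions(precision=4,suppress=True)
C={n:np.load(n+".npz") for n in["scene","side"]}
def proj(n,P):
    K,T=C[n]["K"],C[n]["T"]; p=T[:3,:3].T@(P-T[:3,3]); q=K@p; return q[:2]/q[2]
def world(v,P):
    c,s=np.cos(v[2]),np.sin(v[2]); P=np.asarray(P)/1e3
    return np.array([v[0]+c*P[0]-s*P[1],v[1]+s*P[0]+c*P[1],P[2]])
def panel(s,y,h):  # s up slope from front edge, h above panel (mm)
    c,d=np.cos(.22),np.sin(.22); return [-185+s*c-h*d,y,150+s*d+h*c]
def lid(a,r,y,h):
    c,d=np.cos(a),np.sin(a); return [158-r*c+h*d,y,213+r*d+h*c]
E
cat >fit.py <<'E'
from h import *
S=lambda u,v:("scene",110+u/2,60+v/2)
D=lambda u,v:("side",190+u/2.2,130+v/2.2)
O=[(S(48,291),lambda v:[185,-155,205]),(S(377,404),lambda v:[185,155,205]),(S(499,131),lambda v:[-185,155,150]),
(S(411,122),lambda v:lid(v[3],201,110,6)),(S(180,66),lambda v:lid(v[3],201,-110,6)),(S(335,354),lambda v:lid(v[3],1,110,6)),(S(104,275),lambda v:lid(v[3],1,-110,6)),
(S(454,139),lambda v:panel(v[5],112,4)),
(D(220,438),lambda v:[-75,-155,205]),(D(592,395),lambda v:[185,-155,205]),(D(77,495),lambda v:[-185,-155,150]),(D(95,190),lambda v:[-185,155,150]),
(D(260,76),lambda v:lid(v[3],201,110,6)),(D(285,290),lambda v:lid(v[3],201,-110,6)),(D(540,335),lambda v:lid(v[3],1,-110,-6)),
(("side",243,305.7),lambda v:panel(v[4],-78,8)),(("side",244.4,247.2),lambda v:panel(v[4],48,8)),(("side",244,268.8),lambda v:panel(v[4],-2,8)),
(D(136,203),lambda v:panel(v[5],112,4))]
f=lambda v:np.concatenate([proj(o[0],world(v,g(v)))-o[1:] for o,g in O])
r=least_squares(f,[.55,0,0,.5,45,50],loss="soft_l1",x_scale=[.1,.1,.1,.1,10,10])
print(r.x); print(f(r.x).reshape(-1,2).round(1).tolist()); np.save("v.npy",r.x)
v=r.x
for n,P in dict(lidfront=lid(v[3],178,0,6),lidshut=lid(0,178,0,6),rocker=panel(v[5]+13,112,9),key=panel(v[4],-78,9)).items(): print(n,world(v,P))
E
python3 fit.py
```

```text
[ 0.5974 -0.1699  0.0159  0.4107 35.1063 46.8576]
[[-1.6, 1.5], [-0.5, 0.5], [1.3, -0.9], [0.1, 2.6], [-0.2, -0.3], [0.1, -0.2], [-2.0, 0.9], [-1.1, 0.2], [0.5, 0.2], [2.2, -1.8], [-2.9, 1.5], [-2.4, -2.5], [-2.3, -0.5], [-0.1, -0.2], [-2.3, 2.1], [-0.1, -0.6], [-0.0, -0.4], [-0.2, -0.6], [-0.5, -0.4]]
lidfront [ 0.5946 -0.1699  0.2896]
lidshut [ 0.5774 -0.1702  0.219 ]
rocker [ 0.4671 -0.0599  0.1718]
key [ 0.446  -0.2503  0.1664]
```

>>> servo_tool(deltas=[{"dx": 10, "dy": 8, "dz": 30, "rz": -0.034, "fingers": 1}, {"dx": 34, "dy": 30, "dz": 18, "rz": -0.034, "fingers": 1}, {"dx": 34, "dy": 30, "dz": 18, "rz": -0.034, "fingers": 1}, {"dx": 34, "dy": 30, "dz": 18, "rz": -0.034, "fingers": 1}, {"dx": 34, "dy": 30, "dz": 10, "rz": -0.034, "fingers": 1}, {"dx": 34, "dy": 30, "dz": 10, "rz": -0.034, "fingers": 1}, {"dx": 34, "dy": 30, "dz": 0, "rz": -0.034, "fingers": 1}, {"dx": 34, "dy": 30, "dz": 0, "rz": -0.034, "fingers": 1}], newtons=30)

```text
invalid input at $.deltas[0]: expected keys dx, dy, dz, rx, ry, rz, fingers
```

>>> servo_tool(deltas=[{"dx": 10, "dy": 8, "dz": 30, "rx": 0, "ry": 0, "rz": -0.034, "fingers": 1}, {"dx": 34, "dy": 30, "dz": 18, "rx": 0, "ry": 0, "rz": -0.034, "fingers": 1}, {"dx": 34, "dy": 30, "dz": 18, "rx": 0, "ry": 0, "rz": -0.034, "fingers": 1}, {"dx": 34, "dy": 30, "dz": 18, "rx": 0, "ry": 0, "rz": -0.034, "fingers": 1}, {"dx": 34, "dy": 30, "dz": 10, "rx": 0, "ry": 0, "rz": -0.034, "fingers": 1}, {"dx": 34, "dy": 30, "dz": 10, "rx": 0, "ry": 0, "rz": -0.034, "fingers": 1}, {"dx": 34, "dy": 30, "dz": 0, "rx": 0, "ry": 0, "rz": -0.034, "fingers": 1}, {"dx": 34, "dy": 30, "dz": 0, "rx": 0, "ry": 0, "rz": -0.034, "fingers": 1}], newtons=30)

```text
clock: 2.0
tcp_pos: [0.4102, -0.3327, 0.4086]
orientation: [0.001, 1.0, 0.005, 0.001]
wrist_force: [-0.1, 0.2, 0.8]
finger_gap: -0.0004
```

>>> servo_tool(deltas=[{"dx": 31, "dy": 27, "dz": 0, "rx": 0, "ry": 0, "rz": 0, "fingers": 1}, {"dx": 31, "dy": 27, "dz": 0, "rx": 0, "ry": 0, "rz": 0, "fingers": 1}, {"dx": 31, "dy": 27, "dz": 0, "rx": 0, "ry": 0, "rz": 0, "fingers": 1}, {"dx": 31, "dy": 27, "dz": 0, "rx": 0, "ry": 0, "rz": 0, "fingers": 1}, {"dx": 31, "dy": 27, "dz": 0, "rx": 0, "ry": 0, "rz": 0, "fingers": 1}, {"dx": 31, "dy": 27, "dz": 0, "rx": 0, "ry": 0, "rz": 0, "fingers": 1}, {"dx": 0, "dy": 0, "dz": 0, "rx": 0, "ry": 0, "rz": 0, "fingers": 1}])

```text
clock: 2.7
tcp_pos: [0.5979, -0.1686, 0.4067]
orientation: [-0.001, 1.0, 0.009, 0.0]
wrist_force: [0.4, 0.5, 0.8]
finger_gap: -0.0003
```

```bash
python3 - <<'E'
from workcell import env, read_camera
import cv2
s=env.get_state();print(s["tcp_pos"],s["orientation"])
a=read_camera("side")["img"][100:340,200:500,::-1]; b=read_camera("wrist"); print(b["hand_eye"],b["intrinsics"])
cv2.imwrite("pics/m1.png",cv2.hconcat([cv2.resize(a,(400,320)),cv2.resize(b["img"][:,:,::-1],(400,320))]))
E
```

```text
[ 0.59786939 -0.16863235  0.40669353] [-6.63641057e-04  9.99962855e-01  8.59354232e-03  1.50502192e-05]
[[ 2.67128634e-04 -9.62758179e-01 -2.70363860e-01  6.77193267e-02]
 [ 9.99999696e-01  4.55373658e-04 -6.33539412e-04  3.82488162e-04]
 [ 7.33061831e-04 -2.70363609e-01  9.62758008e-01 -7.14510569e-02]
 [ 0.00000000e+00  0.00000000e+00  0.00000000e+00  1.00000000e+00]] [[279.29032322   0.         319.46452815]
 [  0.         279.29032322 200.69530543]
 [  0.           0.           1.        ]]
```

View pics/m1.png

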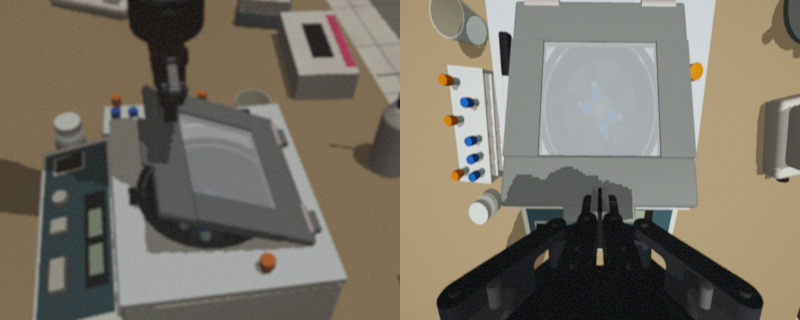

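>>> servo_tool(deltas=[{"dx": 0, "dy": 0, "dz": -15, "rx": 0, "ry": 0, "rz": 0, "fingers": 1}, {"dx": 0, "dy": 0, "dz": -15, "rx": 0, "ry": 0, "rz": 0, "fingers": 1}, {"dx": 0, "dy": 0, "dz": -8, "rx": 0, "ry": 0, "rz": 0, "fingers": 1}, {"dx": -3, "dy": 0, "dz": -8, "rx": 0, "ry": 0, "rz": 0, "fingers": 1}, {"dx": -3, "dy": 0, "dz": -8, "rx": 0, "ry": 0, "rz": 0, "fingers": 1}, {"dx": -3, "dy": 0, "dz": -8, "rx": 0, "ry": 0, "rz": 0, "fingers": 1}, {"dx": -3, "dy": 0, "dz": -8, "rx": 0, "ry": 0, "rz": 0, "fingers": 1}, {"dx": -2, "dy": 0, "dz": -8, "rx": 0, "ry": 0, "rz": 0, "fingers": 1}])

```text
clock: 3.6
tcp_pos: [0.5807, -0.1725, 0.3297]
orientation: [0.0, 1.0, 0.006, 0.0]
wrist_force: [-0.3, -1.9, 2.4]
finger_gap: 0.0001
```

Contact with about 2.4 N; continue down.

>>> servo_tool(deltas=[{"dx": -1, "dy": 0, "dz": -8, "rx": 0, "ry": 0, "rz": 0, "fingers": 1}, {"dx": -1, "dy": 0, "dz": -8, "rx": 0, "ry": 0, "rz": 0, "fingers": 1}, {"dx": -1, "dy": 0, "dz": -8, "rx": 0, "ry": 0, "rz": 0, "fingers": 1}, {"dx": 0, "dy": 0, "dz": -5, "rx": 0, "ry": 0, "rz": 0, "fingers": 1}, {"dx": 0, "dy": 0, "dz": -4, "rx": 0, "ry": 0, "rz": 0, "fingers": 1}])

```text
clock: 4.1
tcp_pos: [0.5778, -0.1717, 0.2961]
orientation: [-0.0, 1.0, 0.006, -0.001]
wrist_force: [-1.9, -0.3, 2.7]
finger_gap: 0.0003
```

>>> servo_tool(deltas=[{"dx": 0, "dy": 0, "dz": -3, "rx": 0, "ry": 0, "rz": 0, "fingers": 1}, {"dx": 0, "dy": 0, "dz": -3, "rx": 0, "ry": 0, "rz": 0, "fingers": 1}])

```text
clock: 4.3
tcp_pos: [0.578, -0.1718, 0.2915]
orientation: [-0.0, 1.0, 0.006, 0.0]
wrist_force: [-7.5, 4.3, 20.3]
finger_gap: -0.0005
```

>>> servo_tool(deltas=[{"dx": 0, "dy": 0, "dz": 0, "rx": 0, "ry": 0, "rz": 0, "fingers": 1}, {"dx": 0, "dy": 0, "dz": 25, "rx": 0, "ry": 0, "rz": 0, "fingers": 1}, {"dx": 0, "dy": 0, "dz": 20, "rx": 0, "ry": 0, "rz": 0, "fingers": 1}, {"dx": -32, "dy": 28, "dz": 0, "rx": 0, "ry": -0.055, "rz": 0, "fingers": 1}, {"dx": -32, "dy": 28, "dz": 0, "rx": 0, "ry": -0.055, "rz": 0, "fingers": 1}, {"dx": -33, "dy": 28, "dz": 0, "rx": 0, "ry": -0.055, "rz": 0, "fingers": 1}, {"dx": -33, "dy": 28, "dz": -30, "rx": 0, "ry": -0.055, "rz": 0, "fingers": 1}, {"dx": 0, "dy": 0, "dz": -20, "rx": 0, "ry": 0, "rz": 0, "fingers": 1}])

```text
clock: 5.1
tcp_pos: [0.4412, -0.0567, 0.2829]
orientation: [-0.002, 0.994, 0.007, 0.106]
wrist_force: [-0.4, -0.6, -1.0]
finger_gap: -0.0
```

```bash
cat >see.py <<'E'
import sys
from workcell import env, read_camera, cut_out
import cv2
from h import *
from scipy.spatial.transform import Rotation as R
s=env.get_state();print(s["tcp_pos"],s["orientation"],s["wrist_force"],s["clock"])
v=np.load("v.npy")
w=read_camera("wrist"); q=s["orientation"]; Rt=R.from_quat(np.r_[q[1:],q[0]]).as_matrix()
print("tip",s["tcp_pos"]+Rt@[0,0,.073])
W=np.eye(4);W[:3,:3]=Rt;W[:3,3]=s["tcp_pos"];X=W@w["hand_eye"]
def pw(P): p=X[:3,:3].T@(P-X[:3,3]); q=w["intrinsics"]@p; return q[:2]/q[2]
for t,P in dict(rocker_far_half=panel(v[5]+13,112,9),short_spin_key_top=panel(v[4],-78,9),start_key_top=panel(v[4],48,9),stop_key_top=panel(v[4],-2,9)).items():
    for r in cut_out(t,"wrist")[:1]:
        e=r["extent"];print(t,round(r["confidence"],2),e,"pred",pw(world(v,P)))
b=w["img"][:,:,::-1].copy(); sd=read_camera("side")
for s0,y,h in [(v[5],112,4),(v[4],-78,9),(v[4],48,9),(v[4],-2,9)]:
    cv2.drawMarker(b,tuple(int(k) for k in pw(world(v,panel(s0,y,h))).round()),(0,0,255),0,8)
a=sd["img"][150:350,200:450,::-1]
cv2.imwrite(sys.argv[1],cv2.hconcat([cv2.resize(a,(375,300)),b[:300,:425] if len(sys.argv)<3 else b[:300,215:]]))
E
python3 see.py pics/m2.png
```

```text
[ 0.4412 -0.0567  0.2829] [-0.0015  0.9943  0.0069  0.1062] [-0.4316 -0.6357 -1.0243] 5.1
tip [ 0.4567 -0.0564  0.2115]
rocker_far_half 0.65 [304.3, 211.3, 344.7, 245.0] pred [324.4482 220.0517]
short_spin_key_top 0.81 [544.9, 237.1, 620.2, 267.8] pred [585.8163 251.7893]
start_key_top 0.94 [394.1, 237.8, 423.1, 267.2] pred [412.2921 251.9621]
stop_key_top 0.67 [458.9, 241.3, 496.9, 271.1] pred [481.0894 251.8936]
```

View pics/m2.png

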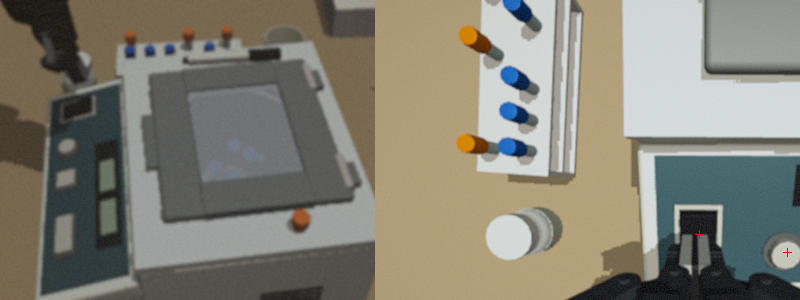

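>>> servo_tool(deltas=[{"dx": 6, "dy": -2, "dz": -12, "rx": 0, "ry": 0, "rz": 0.01, "fingers": 1}, {"dx": 5, "dy": -1, "dz": -12, "rx": 0, "ry": 0, "rz": 0, "fingers": 1}, {"dx": 0, "dy": 0, "dz": 0, "rx": 0, "ry": 0, "rz": 0, "fingers": 1}, {"dx": 0, "dy": 0, "dz": 0, "rx": 0, "ry": 0, "rz": 0, "fingers": 1}])

```text
clock: 5.8
tcp_pos: [0.4618, -0.0651, 0.2642]
orientation: [0.0, 0.994, 0.011, 0.11]
wrist_force: [-0.2, 0.6, 0.5]
finger_gap: 0.0003
```

```bash
python3 see.py pics/m3.png
```

```text
[ 0.4618 -0.0651  0.2642] [0.0002 0.9939 0.0106 0.11  ] [-0.1789  0.6006  0.5257] 5.8
tip [ 0.4778 -0.0649  0.193 ]
short_spin_key_top 0.86 [546.3, 275.2, 633.9, 309.7] pred [595.6382 291.6515]
start_key_top 0.59 [218.0, 0.7, 636.7, 329.1] pred [406.9708 290.7963]
stop_key_top 0.98 [457.8, 276.7, 498.3, 309.9] pred [481.9105 291.136 ]
```

View pics/m3.png

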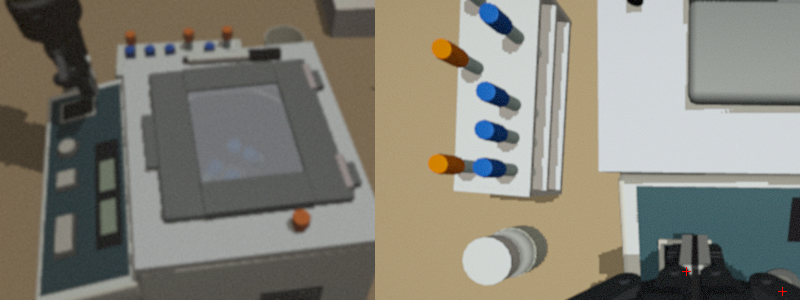

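>>> servo_tool(deltas=[{"dx": -10, "dy": 5, "dz": -4, "rx": 0, "ry": 0, "rz": 0, "fingers": 1}, {"dx": 0, "dy": 0, "dz": -5, "rx": 0, "ry": 0, "rz": 0, "fingers": 1}, {"dx": 0, "dy": 0, "dz": 0, "rx": 0, "ry": 0, "rz": 0, "fingers": 1}, {"dx": 0, "dy": 0, "dz": 0, "rx": 0, "ry": 0, "rz": 0, "fingers": 1}])

```text
clock: 6.5
tcp_pos: [0.4504, -0.0593, 0.2543]
orientation: [0.0, 0.994, 0.011, 0.11]
wrist_force: [0.0, -0.2, 0.3]
finger_gap: -0.0001
```

>>> servo_tool(deltas=[{"dx": 3, "dy": 0, "dz": -5, "rx": 0, "ry": 0, "rz": 0, "fingers": 1}, {"dx": 1.5, "dy": 0, "dz": -4, "rx": 0, "ry": 0, "rz": 0, "fingers": 1}, {"dx": 0.5, "dy": 0, "dz": -2, "rx": 0, "ry": 0, "rz": 0, "fingers": 1}, {"dx": 0.5, "dy": 0, "dz": -2, "rx": 0, "ry": 0, "rz": 0, "fingers": 1}, {"dx": 0, "dy": 0, "dz": 0, "rx": 0, "ry": 0, "rz": 0, "fingers": 1}])

```text
clock: 7.0
tcp_pos: [0.4569, -0.0597, 0.2419]
orientation: [0.0, 0.994, 0.011, 0.111]
wrist_force: [1.6, -0.3, 3.3]
finger_gap: -0.0001
```

Tip at z ≈ 0.1705 with 3.3 N; a bit more.

>>> servo_tool(deltas=[{"dx": 0.4, "dy": 0, "dz": -2, "rx": 0, "ry": 0, "rz": 0, "fingers": 1}, {"dx": 0.2, "dy": 0, "dz": -1, "rx": 0, "ry": 0, "rz": 0, "fingers": 1}, {"dx": 0, "dy": 0, "dz": 0, "rx": 0, "ry": 0, "rz": 0, "fingers": 1}])

```text
clock: 7.3
tcp_pos: [0.4575, -0.0597, 0.2397]
orientation: [0.001, 0.994, 0.011, 0.111]
wrist_force: [-0.7, 0.3, 9.9]
finger_gap: -0.0001
```

>>> servo_tool(deltas=[{"dx": 0.3, "dy": 0, "dz": -1.5, "rx": 0, "ry": 0, "rz": 0, "fingers": 1}, {"dx": 0, "dy": 0, "dz": 0, "rx": 0, "ry": 0, "rz": 0, "fingers": 1}])

```text
clock: 7.5
tcp_pos: [0.4576, -0.0597, 0.2395]
orientation: [0.001, 0.994, 0.011, 0.111]
wrist_force: [-6.4, 1.4, 21.5]
finger_gap: 0.0001
```

>>> servo_tool(deltas=[{"dx": -4, "dy": 0, "dz": 20, "rx": 0, "ry": 0, "rz": 0, "fingers": 1}, {"dx": -6, "dy": 0, "dz": 27, "rx": 0, "ry": 0, "rz": 0, "fingers": 1}, {"dx": -4, "dy": -38, "dz": 0, "rx": 0, "ry": 0, "rz": 0, "fingers": 1}, {"dx": -4, "dy": -38, "dz": 0, "rx": 0, "ry": 0, "rz": 0, "fingers": 1}, {"dx": -5, "dy": -38, "dz": 0, "rx": 0, "ry": 0, "rz": 0, "fingers": 1}, {"dx": -5, "dy": -38, "dz": 0, "rx": 0, "ry": 0, "rz": 0, "fingers": 1}, {"dx": -7, "dy": -37, "dz": 0, "rx": 0, "ry": 0, "rz": 0, "fingers": 1}, {"dx": 0, "dy": 0, "dz": 0, "rx": 0, "ry": 0, "rz": 0, "fingers": 1}])

```text
clock: 8.3
tcp_pos: [0.4207, -0.2518, 0.2826]
orientation: [0.0, 0.994, 0.008, 0.108]
wrist_force: [0.7, 1.0, 0.2]
finger_gap: 0.0002
```

>>> servo_tool(deltas=[{"dx": 0, "dy": 0, "dz": 0, "rx": 0, "ry": 0, "rz": 0, "fingers": 1}, {"dx": 0, "dy": 0, "dz": 0, "rx": 0, "ry": 0, "rz": 0, "fingers": 1}])

```text
clock: 8.5
tcp_pos: [0.4215, -0.2472, 0.2831]
orientation: [-0.001, 0.994, 0.011, 0.109]
wrist_force: [-0.0, -0.2, 0.1]
finger_gap: 0.0001
```

```bash
python3 see.py pics/m4.png
```

```text
[ 0.4215 -0.2472  0.2831] [-0.0008  0.994   0.0109  0.1088] [-0.0203 -0.2379  0.0771] 8.5
tip [ 0.4373 -0.247   0.2118]
rocker_far_half 0.66 [33.9, 176.2, 84.4, 232.6] pred [ 53.0077 186.7932]
short_spin_key_top 0.64 [289.8, 207.4, 353.1, 240.4] pred [323.9615 221.7603]
start_key_top 0.75 [134.7, 210.0, 166.2, 235.9] pred [150.0439 220.6827]
stop_key_top 0.68 [201.6, 208.0, 236.0, 241.7] pred [219.0693 221.1104]
```

View pics/m4.png

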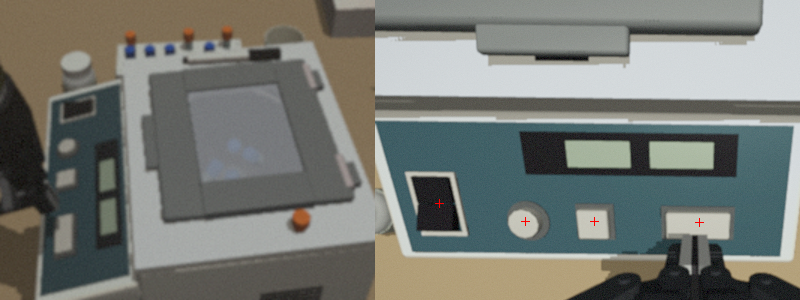

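```bash
python3 - <<'E'
import cv2
a=cv2.imread("pics/m4.png")[150:250,385:505]; b=cv2.imread("pics/m2.png")[180:260,655:735]; c=cv2.imread("pics/m4.png")[70:150,30:130]
cv2.imwrite("pics/r.png",cv2.hconcat([cv2.resize(k,None,fx=300/k.shape[0],fy=300/k.shape[0],interpolation=3)[:, :260] for k in (a,b,c)]))
E
```

```text
(no output)
```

View pics/r.png

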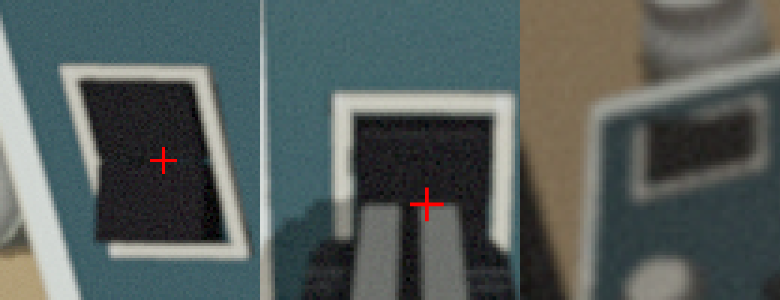

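>>> servo_tool(deltas=[{"dx": 4, "dy": -3, "dz": -18, "rx": 0, "ry": 0, "rz": 0, "fingers": 1}, {"dx": 2, "dy": 0, "dz": -12, "rx": 0, "ry": 0, "rz": 0, "fingers": 1}, {"dx": 0, "dy": 0, "dz": 0, "rx": 0, "ry": 0, "rz": 0, "fingers": 1}, {"dx": 0, "dy": 0, "dz": 0, "rx": 0, "ry": 0, "rz": 0, "fingers": 1}])

```text
clock: 9.2
tcp_pos: [0.4281, -0.2511, 0.2541]
orientation: [-0.0, 0.994, 0.011, 0.11]
wrist_force: [-0.9, 0.4, 0.5]
finger_gap: 0.0002
```

The close crop shows the near half of the rocker raised, covering the rim at the left, and the far half lying level, so it is on. Now the bar key.

>>> servo_tool(deltas=[{"dx": 1, "dy": 0, "dz": -8, "rx": 0, "ry": 0, "rz": 0, "fingers": 1}, {"dx": 1, "dy": 0, "dz": -7, "rx": 0, "ry": 0, "rz": 0, "fingers": 1}, {"dx": 0.5, "dy": 0, "dz": -3, "rx": 0, "ry": 0, "rz": 0, "fingers": 1}, {"dx": 0.5, "dy": 0, "dz": -3, "rx": 0, "ry": 0, "rz": 0, "fingers": 1}, {"dx": 0, "dy": 0, "dz": 0, "rx": 0, "ry": 0, "rz": 0, "fingers": 1}])

```text
clock: 9.7
tcp_pos: [0.4312, -0.2514, 0.2331]
orientation: [0.0, 0.994, 0.011, 0.11]
wrist_force: [-2.2, 1.2, 3.9]
finger_gap: -0.0003
```

>>> servo_tool(deltas=[{"dx": 0.3, "dy": 0, "dz": -1.5, "rx": 0, "ry": 0, "rz": 0, "fingers": 1}, {"dx": 0, "dy": 0, "dz": 0, "rx": 0, "ry": 0, "rz": 0, "fingers": 1}, {"dx": 0, "dy": 0, "dz": 0, "rx": 0, "ry": 0, "rz": 0, "fingers": 1}])

```text
clock: 10.0
tcp_pos: [0.4313, -0.2514, 0.2326]
orientation: [0.0, 0.994, 0.011, 0.11]
wrist_force: [-5.2, 2.7, 11.3]
finger_gap: 0.0002
```

```bash
python3 see.py pics/m5.png
```

```text
[ 0.4313 -0.2514  0.2326] [0.0005 0.9939 0.0108 0.1101] [-5.2366  2.6916 11.2917] 10.0
tip [ 0.4473 -0.2513  0.1614]
rocker_far_half 0.41 [149.1, 234.4, 202.2, 277.1] pred [-47.698  206.5424]
short_spin_key_top 0.73 [270.9, 234.9, 356.9, 269.0] pred [317.089  251.8334]
start_key_top 0.81 [62.7, 230.7, 111.5, 270.3] pred [ 85.9591 250.657 ]
stop_key_top 0.86 [152.8, 234.0, 201.5, 273.1] pred [177.8082 251.1245]
```

View pics/m5.png

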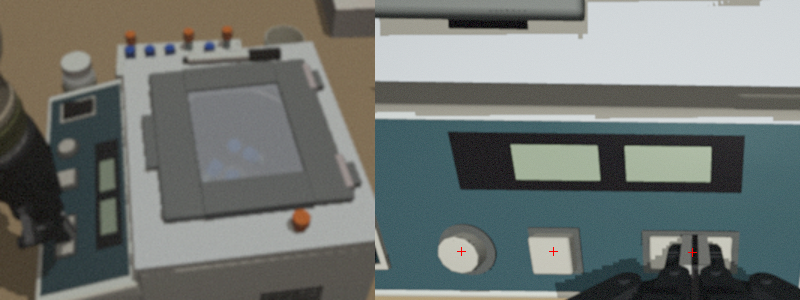

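The fingertips are centred on the bar key at wrist pixel (318, 250). The other two keys are untouched, the lid is shut, and the force is steady at 11 N. I'm handing in now.

```bash
python3 -c "
from workcell import env,job
print(job.hand_in()); s=env.get_state(); print(s['clock'],s['tcp_pos'],s['wrist_force'])"
```

```text
the job is handed in; nothing more can be done
None
the job is handed in; nothing more can be done
```

I pushed the lid shut, tipped the mains rocker to on, and pressed the bar-shaped short-spin key. The job was handed in at about 10 s with the closed fingertips still holding that key down.

My last checks:
- **Lid:** it reached a hard stop at 20 N with the fingertips at z 0.2185 m; the fitted shut height was 0.219 m. It looks shut in the later pictures.
- **Rocker:** it reached a hard stop at about 21 N with the fingertips at the height expected for on. A close crop shows the near half raised and the far half level.
- **Short-spin key:** the force was a steady 11 N, against about 4.2 N needed for full travel. The fingertips were at z 0.1614 m, against 0.1616 m expected when fully down.
- **Everything else:** the round and square keys stayed clear of the gripper, and the things visible in the pictures stayed where they were.

In the later wrist views the network's rocker detections were doubtful: the last one (confidence 0.41) was actually the square key. I went by the crop and the force instead. The state could not be read after hand-in, so nothing was checked from then on.

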